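# Index the welding turntable and set its brake

### The arm

A 7-joint arm with a two-finger parallel gripper is mounted at the origin on a cart in front of the work surface, level with it; the furniture and walls round the work are solid. World frame = base frame: x ahead of the robot, y to its left, z up, the work surface at z = 0. Lengths are in m, angles in rad, forces in N, time in s.
With the tool pointing down it reaches from about 0.4 to 0.875 m from the base axis. Payload 19.3 kg.
Tool frame: the origin (TCP) lies at the very end of the fingers, on their centre line; the grasp point (between the pads) lies 19 mm behind it; z points along the fingers, y is the line along which they close (so a half turn about z gives the same grasp; the last joint's range is limited). The gripper opens to 85 mm and grips with 20 to 120 N. Pads are 22 mm wide; open, the fingers measure 114 mm over their backs; the gripper's body (76 mm by 85 mm) begins 54 mm behind the grasp point. The pads swing forward as they close: fully open they stand 13 mm farther back than shut.
Start: joints at [1.236, 0.521, -0.036, 1.599, 0.021, 1.021, -0.113], TCP at [0.164, -0.603, 0.231] pointing down, gripper open.
Joint ranges: [-2.91, 2.91], [-0.3, 2.13], [-1.5, 1.42], [0.17, 2.43], [-1.26, 4.41], [0.16, 1.93], [-2.52, 2.52]. Speed limits (rad/s): [1.89, 1.89, 2.39, 2.39, 3.01, 3.01, 3.01].

### API

Orientations are given as [roll, pitch, yaw] about the fixed x, y, z axes, in that order (R = Rz(yaw) Ry(pitch) Rx(roll)).
In Python, from workcell import bot gives the robot as it stands.
- The arm moves only by the tool servo_tool, never from a script. Its argument "plan" is a list of rows, each a list of 7 numbers: the finger opening in cm, from 0 to 8.54, then the shift along the tool's x, y, z in cm, then the turn, a rotation vector about the tool's x, y, z in degrees. In form: [[fingers, x, y, z, wx, wy, wz], ...]. A call has 1 to 10 rows; each row is the pose to reach, as a shift and turn from the pose commanded when the call began, along the tool's axes at that moment; what a row does not reach only later rows make up. A row lasts 1/10 s, in which the tool goes at most 50 mm and 8.59 degrees, less where a joint would pass 70% of its speed; a pose out of reach is approached as far as the arm can. A call with a gripper value outside its range is refused whole. The fingers move at their own pace and stop on an object; "force" is the grip in N (left out, the last holds). Time passes only in rows, so rows that repeat a pose let the fingers close. It gives the time, the measured TCP pose, the force, the opening and the grip force at its end, in the units of the state.
- bot.observe(): the state, without advancing time (a new reading comes with each control period).
- bot.grab_frame(name): name is "scene" or "side" or "wrist"; returns a dict with "frame" (480x640x3 uint8, blue, green, red), "mtx" (3x3 intrinsics, pixels), "R" (3x3) and "t" (3): a world point X has camera coordinates R X + t; the wrist camera has in their place "T_tool_cam" (4x4, takes a point from camera to tool coordinates, whose origin is the TCP and whose axes are the flange's). Camera axes: x right, y down, z forward; pixel columns grow to the right and rows downward; lengths in m; the calibration is good to about 2 mm. A picture is of the moment at which its call begins: read the wrist's pose just before it. There is no depth.
- bot.job_done(): hands the job in; it is judged then, once.
The state is a dict: "clock": time; "qpos": joint angles; "qd": joint speeds; "joint_efforts": joint torques, N m; "position": TCP position; "tool_rot": TCP orientation; "force": force on the tool from outside, world axes, zero at the start; "moment": the same for the moment, N m; "grip_width": finger opening in m; "finger_force": force on a finger pad.
Only numpy, scipy, OpenCV 4.12 (cv2) and the standard library are available. Lean on these libraries where they do the work, as an engineer would, in place of code of your own. Each camera call takes 0.05 s, during which the arm holds its last target. There are 200 camera calls.

### The job

Index the small welding turntable: with a fingertip, push on its spokes to turn it (either way round) until the red knob stands right above the yellow index bar, and only then push the blue-knobbed brake lever round until it rests against its stop, leaving the red knob above the bar. Only push with the outside of the fingers, gently: do not grip the spokes or the lever, and leave the tape measure, the standing bolt and the line reel where they are.

Things in the scene. Friction and masses are not known exactly. Their poses are not given: they have to be found in the camera images.
- positioner: Fixed base of the welding turntable: grey square foot plate 200x200x12 mm (top 19 mm above the work surface) on rubber feet, with a dark pillar under the table disc. Origin on the turning axis of the turntable, at the work surface; z up. In its own frame the yellow index bar points 110 deg (1.92 rad) anticlockwise of x, and the brake lever's pivot is at (30, -180) mm on a low grey bracket (top at 17 mm).
- turntable (a joint): Turn of the turntable about the vertical axis through the origin of positioner, rad, anticlockwise from above positive. 0 (or 2 pi) = red knob above the index bar; starts anywhere from 0.7 to 5.58, turns on past a full turn either way. Three round spokes at 120 deg, one with a red knob, two with black. Dry friction 0.25 N m (about 2.5 N at a spoke); it stays where it is left.
- red_knob (a point): Centre of the red knob, 130 mm from the turning axis, 61 mm above the work surface. Each of the three spokes is 10 mm thick, its axis at this height, free from radius 60 mm (edge of the steel disc, top at 68 mm, plate and collar on it to 88 mm) to 116 mm, and ends in such a knob of 28 mm diameter.
- index_mark (a point): Point on top of the fixed yellow index bar (16 mm wide, top 27 mm above the work surface, reaching from radius 48 to 176 mm) directly below the red knob's centre when the turntable is indexed.
- brake_lever (a joint): Swing of the brake lever about its vertical pivot, rad. 0 = fully open, standing 1.0 rad outward (away from the turntable) of the base's -x direction; 1.0 = on its stop pin, pointing along the base's -x. It closes clockwise seen from above, towards the turntable; starts between 0 and 0.25. Dry friction 0.15 N m (about 2 N near the knob); it stays where it is left.
- lever_pivot (a point): Pivot axis of the brake lever at the height of the lever's axis (61 mm above the work surface). A 10 mm stop pin, top at 63 mm, stands 47 mm from it along the base's -x direction on the turntable's side of the lever.
- lever_knob (a point): Centre of the blue knob (26 mm diameter) on the end of the 10 mm thick round brake lever, 95 mm from the pivot and 61 mm above the work surface.
- tape_measure: Yellow and black pocket tape measure, 54x80x68 mm, loose; origin under its centre. Leave alone.
- bolt: Steel bolt standing on its head, 29x26x70 mm, loose; origin under its centre. Leave alone.
- line_reel: White line reel, 46 mm diameter, 33 mm high, loose; origin under its centre. Leave alone.

How it is judged:
By the outcome, as a careful person would: the job done as asked, in the order asked, and still so for the second after the job is handed in, with the robot touching nothing.
It also fails if it takes over 64 s, if anything falls off the work surface, if the arm or the gripper's body presses on something with over 40 N, if the wrist force passes 120 N, or if a joint passes its speed limit or range.

## Working session

There is one attempt and no reset: what is moved stays moved. The work goes in short steps, Python scripts to look and compute and a tool call to move; the robot and the scene stay as the last step left them, time stands still between calls to the robot, and variables do not carry over. Pictures are saved under pics/ and viewed, at most 10 in all, crops included, and the job is handed in when it is done.

Besides the shell and the picture viewer there is one more tool, called after "Request:" as name(argument=value, ...) on one line, values as JSON. servo_tool: Moves the arm, as the interface text tells. Its arguments: {"type":"object","properties":{"plan":{"type":"array","items":{"type":"array","items":{"type":"number"}}},"force":{"type":"number"}},"required":["plan"]}

```bash
mkdir -p pics; cat > h.py <<'E'
import numpy as np, cv2
from workcell import bot
def grab(n):
    f=bot.grab_frame(n); return f
def ray(f,px,z):
    K,R,t=map(np.array,(f["mtx"],f["R"],f["t"]))
    d=R.T@np.linalg.inv(K)@np.array([px[0],px[1],1.]); c=-R.T@t.ravel()
    return c+d*(z-c[2])/d[2]
def proj(f,X):
    K,R,t=map(np.array,(f["mtx"],f["R"],f["t"]))
    p=K@(R@np.array(X)+t.ravel()); return p[:2]/p[2]
E
python3 - <<'E'
from h import *
for n in("scene","side"):
    f=grab(n); cv2.imwrite(f"pics/{n}0.png",f["frame"])
    print(n,-np.array(f["R"]).T@np.array(f["t"]).ravel())
s=bot.observe(); print(s)
E
```

```text
scene [0.08376563 0.73353353 0.99897974]
side [ 0.44965351 -1.1054186   0.70198126]
{'clock': 0.1, 'qpos': array([ 1.23577064,  0.52193071, -0.03633274,  1.59987806,  0.02121807,
        1.02108777, -0.1127804 ]), 'qd': array([ 0.0002876 , -0.00013269, -0.00129877, -0.00190138,  0.00193809,
        0.00196163,  0.00047923]), 'joint_efforts': array([ 4.12636946e-03, -9.28499651e+01,  1.98386304e+00, -3.70539558e+01,
        1.81082165e-02,  5.30977064e-03, -3.23482894e-07]), 'position': array([ 0.16348984, -0.60297071,  0.23082411]), 'tool_rot': array([-3.14067728e+00,  7.42281453e-05,  2.64847066e-01]), 'force': array([0.33716695, 0.0617482 , 0.40608843]), 'moment': array([-0.01404208,  0.00732612,  0.06346073]), 'finger_force': 0.0, 'grip_width': 0.08529762625554484}
```

View pics/scene0.png

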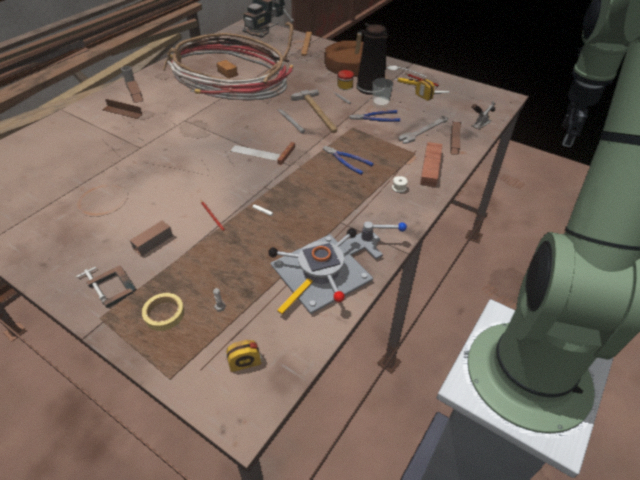

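View pics/side0.png

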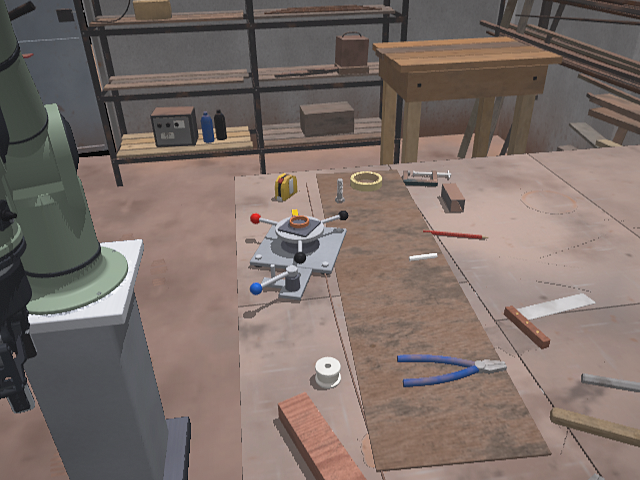

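The scene view shows the red knob at (339,296), black knobs at (272,252) and (350,233), the blue knob at (402,227), the yellow bar from (283,310) to (310,282), the tape at (243,355), the bolt at (218,300) and the reel at (400,184). In the side view red is at (256,218), black at (344,215) and (300,258), and blue at (256,288).

```bash
cat >> h.py <<'E'
def blob(f,lo,hi,near,r):
    hsv=cv2.cvtColor(f["frame"],cv2.COLOR_BGR2HSV); m=cv2.inRange(hsv,lo,hi)
    c=np.zeros_like(m); cv2.circle(c,near,r,255,-1); m&=c
    n,l,s,ce=cv2.connectedComponentsWithStats(m)
    if n<2: return None
    i=1+np.argmax(s[1:,4]); return ce[i],s[i,4]
RED=((0,170,80),(8,255,255)); BLU=((105,150,60),(125,255,255)); BLK=((0,0,0),(180,255,55)); YEL=((20,150,90),(32,255,255))
E
python3 - <<'E'
from h import *
P={"scene":dict(red=(339,296),blue=(402,227),b1=(272,252),b2=(350,233),bar=(295,297)),"side":dict(red=(256,218),blue=(256,288),b1=(344,215),b2=(300,258))}
C=dict(red=RED,blue=BLU,b1=BLK,b2=BLK,bar=YEL)
for n in P:
    f=grab(n); w={}
    for k,p in P[n].items():
        b=blob(f,*C[k],p,9 if k!="bar" else 28)
        if b is None: print(n,k,None);continue
        w[k]=ray(f,b[0],.027 if k=="bar" else .061); print(n,k,b[0].round(1),b[1],w[k].round(4))
    A=np.array([w[k][:2] for k in("red","b1","b2")]); c=A.mean(0)
    # circumcentre
    q=np.linalg.solve(2*(A[1:]-A[0]),(A[1:]**2).sum(1)-(A[0]**2).sum())
    print("centre",c,q,np.linalg.norm(A-q,axis=1),[np.degrees(np.arctan2(*(a-q)[::-1])) for a in A])
    if n=="scene":
        d=w["bar"][:2]-q; print("bar",np.degrees(np.arctan2(d[1],d[0])),np.linalg.norm(d))
        for nm,p in dict(tape=(243,355),bolt=(218,300),reel=(400,184)).items(): print(nm,ray(f,p,.03))
    else:
        for nm,p in dict(tape=(286,187),bolt=(340,190),reel=(328,372)).items(): print(nm,ray(f,p,.03))
    F=f["frame"]; u=proj(f,[*q,.04]).astype(int); x,y=u; k=F[max(y-110,0):y+110,max(x-130,0):x+130]
    cv2.imwrite(f"pics/{n}c.png",cv2.resize(k,None,fx=3,fy=2.7,interpolation=cv2.INTER_CUBIC))
E
```

```text
scene red [338.7 296. ] 71 [0.4506 0.0986 0.061 ]
scene blue [401.7 226. ] 40 [ 0.4389 -0.21    0.061 ]
scene b1 [272.6 252.2] 54 [0.6744 0.0751 0.061 ]
scene b2 [351.9 232.2] 44 [ 0.5405 -0.1096  0.061 ]
scene bar [294.2 295.9] 271 [0.5567 0.1395 0.027 ]
centre [0.55514872 0.02134381] [0.55549546 0.02037262] [0.13086271 0.13086271 0.13086271] [np.float64(143.29091090107391), np.float64(24.70242452477149), np.float64(-96.58970886220811)]
bar 89.40722209171152 0.11909497981204945
tape [0.55062219 0.34501807 0.03      ]
bolt [0.70495647 0.26096257 0.03      ]
reel [ 0.54435547 -0.41016008  0.03      ]
side red [255. 218.] 70 [0.4506 0.0997 0.061 ]
side blue [255.6 288.2] 107 [ 0.4382 -0.2073  0.061 ]
side b1 [343.2 215.1] 62 [0.6754 0.0727 0.061 ]
side b2 [299.4 257.6] 101 [ 0.5409 -0.1076  0.061 ]
centre [0.55566948 0.02156589] [0.55533242 0.02196131] [0.13037533 0.13037533 0.13037533] [np.float64(143.41907126913827), np.float64(22.880766255602047), np.float64(-96.34668785950346)]
tape [0.55140393 0.3373892  0.03      ]
bolt [0.70646488 0.28587798 0.03      ]
reel [ 0.55141176 -0.43644389  0.03      ]
```

Request:
servo_tool(plan=[[0,31.6,-7.3,0,0,0,0],[0,31.6,-7.3,0,0,0,0],[0,31.6,-7.3,0,0,0,0],[0,31.6,-7.3,0,0,0,0],[0,31.6,-7.3,0,0,0,0],[0,31.6,-7.3,0,0,0,0],[0,31.6,-7.3,0,0,0,0],[0,31.6,-7.3,0,0,0,0],[0,31.6,-7.3,0,0,0,0]], force=30)

```text
clock: 1.1
position: [0.4494, -0.4499, 0.231]
tool_rot: [-3.141, 0.001, 0.266]
force: [0.2, -0.2, -0.3]
grip_width: -0.0001
finger_force: 0.0
```

```bash
cat >> h.py <<'E'
from scipy.spatial.transform import Rotation as Ro
def rows(p,yaw):  # shift (cm) and turn (deg) from current pose to world target, tool down
    s=bot.observe(); R=Ro.from_euler("xyz",s["tool_rot"])
    d=R.inv().apply(np.array(p)-s["position"])*100
    w=(R.inv()*Ro.from_euler("xyz",[np.pi,0,yaw])).as_rotvec(degrees=True)
    print(s["clock"],s["position"].round(4),s["tool_rot"].round(3),s["force"].round(1),s["grip_width"]); print("row",d.round(2),w.round(2))
E
python3 - <<'E'
from h import *
rows([.62,.098,.2],np.radians(23.3))
f=grab("scene")
# bar axis
m=cv2.inRange(cv2.cvtColor(f["frame"],cv2.COLOR_BGR2HSV),*YEL); c=np.zeros_like(m); cv2.circle(c,(294,296),30,255,-1); m&=c
k=max(cv2.findContours(m,0,2)[0],key=cv2.contourArea)
W=np.array([ray(f,p[0],.027)[:2] for p in k],np.float32)
print(cv2.minAreaRect(W*1000)); v=cv2.fitLine(W,2,0,.01,.01).ravel(); print(v,np.degrees(np.arctan2(v[1],v[0])), -np.array(f["R"]).T@np.array(f["t"]).ravel())
E
```

```text
1.1 [ 0.4494 -0.4499  0.231 ] [-3.141e+00  1.000e-03  2.660e-01] [ 0.2 -0.2 -0.3] -7.45106319505485e-05
row [ 30.84 -48.39   3.1 ] [-0.02  0.03 -8.09]
((556.7659912109375, 136.36410522460938), (127.9119873046875, 17.34210777282715), 89.0052719116211)
[0.01065945 0.9999432  0.55466926 0.15325098] 89.389244 [0.08376563 0.73353353 0.99897974]
```

View pics/scenec.png

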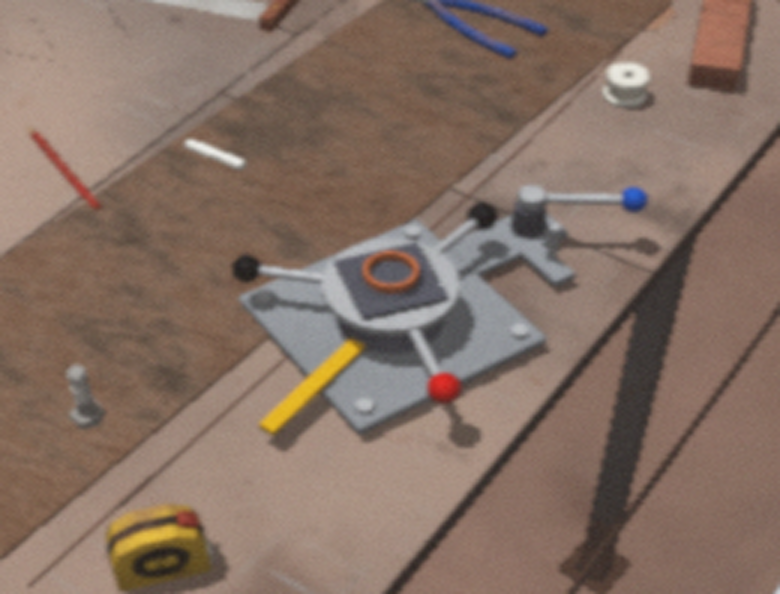

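The crop shows all three spokes, the bar at lower left and the lever open at upper right, and it confirms the layout. The bar is at about 89.3° and the red knob at 143.4°, so the table needs 54° clockwise, pushed on the far black spoke (23°).

Request:
servo_tool(plan=[[0,30.8,-48.4,3,0,0,-8],[0,30.8,-48.4,3,0,0,-8],[0,30.8,-48.4,3,0,0,-8],[0,30.8,-48.4,3,0,0,-8],[0,30.8,-48.4,3,0,0,-8],[0,30.8,-48.4,3,0,0,-8],[0,30.8,-48.4,3,0,0,-8],[0,30.8,-48.4,3,0,0,-8],[0,30.8,-48.4,3,0,0,-8],[0,30.8,-48.4,3,0,0,-8]])

```text
clock: 2.15
position: [0.5982, 0.0269, 0.2053]
tool_rot: [3.141, -0.0, 0.402]
force: [0.7, -1.0, 0.7]
grip_width: -0.0001
finger_force: 0.0
```

```bash
python3 - <<'E'
from h import *
rows([.62,.098,.045],np.radians(23.3))
E
```

```text
2.15 [0.5982 0.0269 0.2053] [ 3.141 -0.     0.402] [ 0.7 -1.   0.7] -7.844082811589893e-05
row [ 4.79 -5.7  16.03] [ 0.04 -0.01 -0.27]
```

Request:
servo_tool(plan=[[0,4.8,-5.7,0,0,0,0],[0,4.8,-5.7,0,0,0,0],[0,4.8,-5.7,0,0,0,0],[0,4.8,-5.7,0,0,0,0]])

```text
clock: 2.55
position: [0.6196, 0.0966, 0.205]
tool_rot: [3.141, 0.001, 0.403]
force: [-0.1, -0.5, 0.1]
grip_width: 0.0002
finger_force: 0.0
```

```bash
python3 - <<'E'
from h import *
rows([.62,.098,.045],np.radians(23.3))
s=bot.observe(); f=grab("wrist"); cv2.imwrite("pics/w1.png",f["frame"])
E
```

```text
2.55 [0.6196 0.0966 0.205 ] [3.141e+00 1.000e-03 4.030e-01] [-0.1 -0.5  0.1] 0.00018034172885160528
row [ 0.11 -0.12 16.  ] [ 0.03  0.04 -0.19]
```

View pics/w1.png

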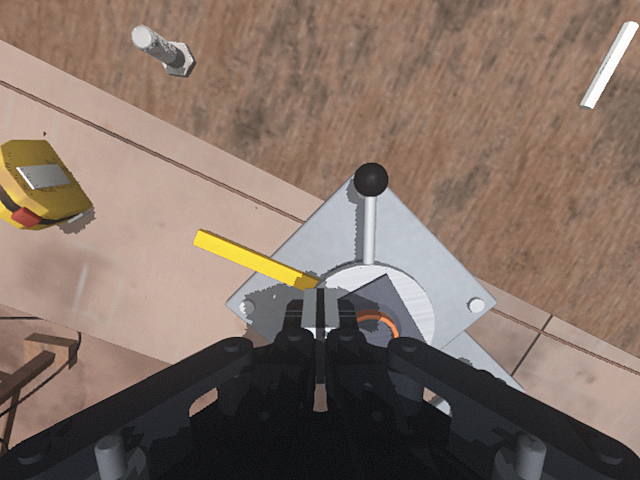

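The wrist view shows the shut fingertips at about (320,290). They are clear on the bar's side of the spoke running (370,180)–(370,260), with bolt and tape well away. Descend next.

Request:
servo_tool(plan=[[0,0.1,-0.1,16,0,0,0],[0,0.1,-0.1,16,0,0,0],[0,0.1,-0.1,16,0,0,0],[0,0.1,-0.1,16,0,0,0],[0,0.1,-0.1,16,0,0,0],[0,0.1,0.4,16,0,0,0],[0,0.1,0.9,16,0,0,0]])

```text
clock: 3.3
position: [0.6258, 0.0895, 0.0479]
tool_rot: [3.141, -0.004, 0.404]
force: [-1.2, 0.0, -0.0]
grip_width: -0.0002
finger_force: 0.0
```

```bash
cat >> h.py <<'E'
C=np.array([.5553,.0215])
def rel(phi0):
    s=bot.observe(); d=s["position"][:2]-C; a=np.radians(phi0); u=np.array([np.cos(a),np.sin(a)]); n=np.array([-u[1],u[0]])
    print(s["clock"],s["position"].round(4),np.degrees(s["tool_rot"][2]).round(2),"radial",(d@u).round(4),"normal",(d@n).round(4),s["force"].round(1))
def arc(yaw0,r0,n0,deltas,off,r=.09):
    for D in deltas:
        a=np.radians(D); print(D,"x %.2f y %.2f wz %.1f"%(100*(r*np.cos(a)-off*np.sin(a)-r0),-100*(r*np.sin(a)+off*np.cos(a)-n0),-D))
E
python3 - <<'E'
from h import *
rel(23.3); arc(0,.09,.035,[0,-5,-10,-15,-20,-25,-30,-35,-40,-45],.02)
E
```

```text
3.3 [0.6258 0.0895 0.0479] 23.14 radial 0.0916 normal 0.0346 [-1.2  0.  -0. ]
0 x 0.00 y 1.50 wz 0.0
-5 x 0.14 y 2.29 wz 5.0
-10 x 0.21 y 3.09 wz 10.0
-15 x 0.21 y 3.90 wz 15.0
-20 x 0.14 y 4.70 wz 20.0
-25 x 0.00 y 5.49 wz 25.0
-30 x -0.21 y 6.27 wz 30.0
-35 x -0.48 y 7.02 wz 35.0
-40 x -0.82 y 7.75 wz 40.0
-45 x -1.22 y 8.45 wz 45.0
```

Request:
servo_tool(plan=[[0,0,0.5,0,0,0,0],[0,0,1.0,0,0,0,0],[0,0,1.4,0,0,0,0],[0,0.1,1.8,0,0,0,2.5],[0,0.1,2.2,0,0,0,5],[0,0.2,2.6,0,0,0,7.5],[0,0.2,3.0,0,0,0,10],[0,0.2,3.4,0,0,0,12.5],[0,0.2,3.8,0,0,0,15],[0,0.2,3.8,0,0,0,15]])

```text
clock: 4.3
position: [0.6411, 0.0551, 0.0452]
tool_rot: [3.141, -0.0, 0.14]
force: [-0.6, 0.0, -0.4]
grip_width: -0.0002
finger_force: 0.0
```

```bash
cat >> h.py <<'E'
def knobs(side=None):
    f=grab("side"); b=blob(f,*RED,(270,212),45); p=ray(f,b[0],.061); d=p[:2]-C
    print("side red",b[0].round(1),b[1],p.round(4),np.degrees(np.arctan2(d[1],d[0])).round(2))
    f=grab("scene"); b=blob(f,*RED,(315,296),45); p=ray(f,b[0],.061); d=p[:2]-C
    print("scene red",b[0].round(1),b[1],p.round(4),np.degrees(np.arctan2(d[1],d[0])).round(2))
E
python3 - <<'E'
from h import *
knobs(); rel(23.3-15)
E
```

```text
side red [263.6 212.5] 64 [0.4742 0.126  0.061 ] 127.82
scene red [325.  298.1] 70 [0.4745 0.123  0.061 ] 128.51
4.4 [0.6406 0.0554 0.045 ] 8.17 radial 0.0893 normal 0.0212 [-0.   0.5 -0.1]
```

Request:
servo_tool(plan=[[0,0.1,0.5,0,0,0,3],[0,0.15,0.95,0,0,0,6],[0,0.2,1.45,0,0,0,9],[0,0.2,1.9,0,0,0,12],[0,0.2,2.4,0,0,0,15],[0,0.2,2.9,0,0,0,18],[0,0.1,3.35,0,0,0,21],[0,0.05,3.8,0,0,0,24],[0,-0.1,4.3,0,0,0,27],[0,-0.1,4.3,0,0,0,27]])

```text
clock: 5.4
position: [0.6457, 0.0126, 0.0451]
tool_rot: [3.141, 0.0, -0.33]
force: [-0.2, 0.1, -0.2]
grip_width: 0.0001
finger_force: 0.0
```

```bash
python3 - <<'E'
from h import *
knobs(); rel(8.2-27); arc(0,.09,.0212,[-3,-6,-9,-10,-11,-12,-13],.0212)
E
```

```text
side red [283.7 205.9] 51 [0.5295 0.1535 0.061 ] 101.05
scene red [299.9 294.8] 68 [0.5306 0.1498 0.061 ] 100.91
5.5 [0.6458 0.0131 0.0451] -18.73 radial 0.0883 normal 0.0212 [-0.3 -0.7  1.4]
-3 x 0.10 y 0.47 wz 3.0
-6 x 0.17 y 0.95 wz 6.0
-9 x 0.22 y 1.43 wz 9.0
-10 x 0.23 y 1.60 wz 10.0
-11 x 0.24 y 1.76 wz 11.0
-12 x 0.24 y 1.92 wz 12.0
-13 x 0.25 y 2.08 wz 13.0
```

Request:
servo_tool(plan=[[0,0.1,0.3,0,0,0,2],[0,0.15,0.65,0,0,0,4],[0,0.2,0.95,0,0,0,6],[0,0.2,1.25,0,0,0,8],[0,0.25,1.6,0,0,0,10],[0,0.25,1.6,0,0,0,10]])

```text
clock: 6.1
position: [0.6431, -0.0035, 0.0452]
tool_rot: [3.141, -0.0, -0.506]
force: [-0.5, -0.2, 0.4]
grip_width: 0.0003
finger_force: 0.0
```

```bash
python3 - <<'E'
from h import *
knobs(); rel(-28.7)
f=grab("scene"); b=blob(f,*BLK,tuple(int(v) for v in proj(f,[*(C+.13*np.array([np.cos(np.radians(-149.3)),np.sin(np.radians(-149.3))])),.061])),10); p=ray(f,b[0],.061);d=p[:2]-C
print("b2",b,p,np.degrees(np.arctan2(d[1],d[0])),np.linalg.norm(d))
g=grab("side"); q=proj(g,[*(C+.12*np.array([np.cos(np.radians(89.3)),np.sin(np.radians(89.3))])),.027])
F=g["frame"]; x,y=q.astype(int)
m=cv2.inRange(cv2.cvtColor(F,cv2.COLOR_BGR2HSV),*YEL); c=np.zeros_like(m); cv2.circle(c,(x,y),28,255,-1);print((m&c).sum()/255)
a=cv2.resize(F[y-40:y+60,x-60:x+60],None,fx=5,fy=5,interpolation=2)[:, :390]
x,y=proj(f,[*C,.061]).astype(int); bb=cv2.resize(f["frame"][y-30:y+70,x-62:x+20],None,fx=5,fy=5,interpolation=2)[:, :410]
cv2.imwrite("pics/m.png",np.hstack([a,bb]))
E
```

```text
side red [292.3 204.8] 51 [0.5527 0.1559 0.061 ] 91.1
scene red [292.  291.4] 72 [0.5529 0.1523 0.061 ] 91.06
6.2 [ 0.6432 -0.0032  0.0452] -28.83 radial 0.089 normal 0.0205 [ 1.1  0.3 -0.3]
b2 (array([370.71428571, 261.35714286]), np.int32(70)) [ 0.44331674 -0.04483633  0.061     ] -149.35846599928655 0.13015667445891563
74.0
```

View pics/m.png

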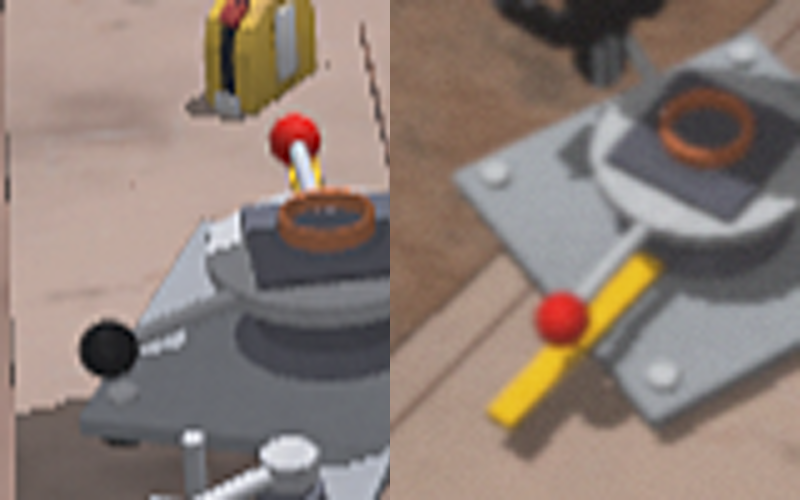

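The left half (side view) shows the red knob just left of the bar. The right half (scene view) shows the knob over the bar's left edge line, so about 1.7° remains.

Request:
servo_tool(plan=[[0,0,0.15,0,0,0,1],[0,0,0.27,0,0,0,1.7],[0,0,0.27,0,0,0,1.7],[0,0,0.27,0,0,0,1.7]])

```text
clock: 6.7
position: [0.642, -0.0051, 0.0453]
tool_rot: [-3.141, -0.0, -0.533]
force: [2.0, 0.6, -0.4]
grip_width: -0.0002
finger_force: 0.9
```

```bash
python3 - <<'E'
from h import *
knobs(); rel(-30.5)
f=grab("scene")
m=cv2.inRange(cv2.cvtColor(f["frame"],cv2.COLOR_BGR2HSV),*YEL); c=np.zeros_like(m); cv2.circle(c,(294,296),30,255,-1); m&=c
W=np.array([ray(f,p[0],.027)[:2] for p in cv2.findNonZero(m)],np.float32)
E=W[W[:,1]>.16]; print("outer bar x,y",E.mean(0),"inner",W[W[:,1]<.125].mean(0),len(E))
E
```

```text
side red [293.5 204.5] 52 [0.556  0.1571 0.061 ] 89.69
scene red [291.1 290.9] 67 [0.5557 0.1523 0.061 ] 89.83
6.8 [ 0.642  -0.0051  0.0452] -30.52 radial 0.0882 normal 0.0211 [1.2 0.4 0.5]
outer bar x,y [0.55706936 0.18038392] inner [0.55542266 0.09913278] 90
```

Request:
servo_tool(plan=[[0,0,0.06,0,0,0,0.4],[0,0,0.06,0,0,0,0.4],[0,0,-1.5,0,0,0,0],[0,0,-1.5,-3,0,0,0],[0,0,-1.5,-8,0,0,0],[0,0,-1.5,-13,0,0,0],[0,0,-1.5,-17,0,0,0],[0,0,-1.5,-17,0,0,0]])

```text
clock: 7.65
position: [0.652, 0.0088, 0.2211]
tool_rot: [-3.137, -0.006, -0.532]
force: [0.9, -0.2, -0.4]
grip_width: 0.0001
finger_force: 0.0
```

```bash
python3 - <<'E'
from h import *
knobs()
print(np.array(grab("wrist")["T_tool_cam"]).round(3))
# lever geometry
yb=np.radians(89.3-110); R=np.array([[np.cos(yb),-np.sin(yb)],[np.sin(yb),np.cos(yb)]]); P=C+R@[.03,-.18]
for n,p in(("scene",(402,227)),("side",(256,288))):
    f=grab(n); b=blob(f,*BLU,p,10); k=ray(f,b[0],.061)[:2]-P; print(n,"pivot",P,"lever angle",np.degrees(np.arctan2(k[1],k[0])),np.linalg.norm(k))
print("closed",np.degrees(yb)+180,"open",np.degrees(yb)+180+57.3)
th=np.arctan2(k[1],k[0]); u=np.array([np.cos(th),np.sin(th)]); n=np.array([-u[1],u[0]]); T=P+.07*u+.045*n
print("start",T,np.linalg.norm(T)); rows([*T,.2],th+np.pi)
E
```

```text
side red [293.7 204.3] 50 [0.5568 0.158  0.061 ] 89.37
scene red [290.9 290.8] 67 [0.5563 0.1522 0.061 ] 89.56
[[ 0.001 -0.962 -0.275  0.069]
 [ 1.     0.001 -0.001  0.001]
 [ 0.002 -0.275  0.962 -0.142]
 [ 0.     0.     0.     1.   ]]
scene pivot [ 0.51973785 -0.15748417] lever angle -146.88671097578887 0.09659843598249117
side pivot [ 0.51973785 -0.15748417] lever angle -148.46878322596518 0.0956603412222689
closed 159.3 open 216.60000000000002
start [ 0.48360631 -0.23244757] 0.5365696025087454
7.9 [0.649  0.0083 0.2138] [ 3.14e+00  2.00e-03 -5.32e-01] [-0.8  0.8 -0.4] -4.727022321458936e-05
row [-2.03 29.13  1.43] [ 1.000e-02  1.400e-01 -6.203e+01]
```

The red knob reads 89.4–89.6° against the bar at 89.3°, so it stayed put after the retreat. Now go round to the outer side of the lever.

Request:
servo_tool(plan=[[0,-1.6,28.2,1,0,0,-62],[0,-1.6,28.2,1,0,0,-62],[0,-1.6,28.2,1,0,0,-62],[0,-1.6,28.2,1,0,0,-62],[0,-1.6,28.2,1,0,0,-62],[0,-1.6,28.2,1,0,0,-62],[0,-1.6,28.2,1,0,0,-62],[0,-1.6,28.2,1,0,0,-62],[0,-1.6,28.2,1,0,0,-62],[0,-1.6,28.2,1,0,0,-62]])

```text
clock: 8.9
position: [0.4923, -0.2267, 0.2045]
tool_rot: [-3.141, 0.001, 0.548]
force: [-0.4, -0.3, 0.2]
grip_width: 0.0001
finger_force: 0.0
```

```bash
python3 - <<'E'
from h import *
f=grab("wrist"); rows([.492,-.227,.045],np.radians(31.5)); cv2.imwrite("pics/w2.png",f["frame"])
E
```

```text
8.95 [ 0.4924 -0.2266  0.2047] [-3.141e+00  1.000e-03  5.480e-01] [-0.3  0.2  0.2] 6.719281853750669e-05
row [-0.05  0.02 15.97] [-0.05  0.03 -0.1 ]
```

View pics/w2.png

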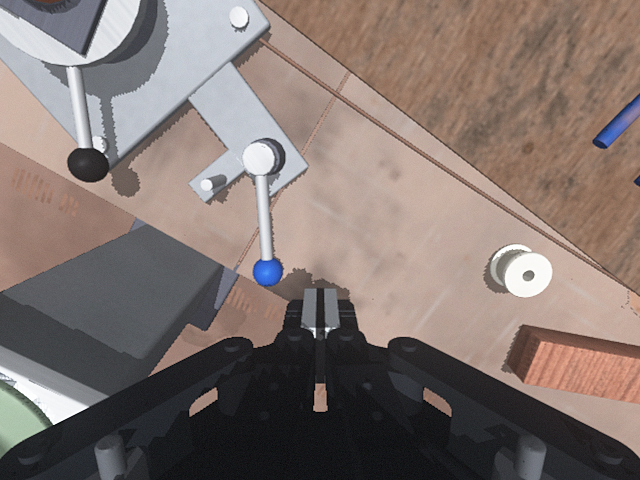

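The wrist view shows the lever from its pivot (262,157) to the blue knob (267,271), with the fingertips to its right at (320,300) and the reel far off at (525,270). Descend and come close.

Request:
servo_tool(plan=[[0,0,0,16,0,0,0],[0,0,0,16,0,0,0],[0,0,0,16,0,0,0],[0,0,0,16,0,0,0],[0,0,0,16,0,0,0],[0,0,-0.5,16,0,0,0],[0,0,-1.0,16,0,0,0],[0,0,-1.5,16,0,0,0],[0,0,-2.0,16,0,0,0],[0,0,-2.4,16,0,0,0]])

```text
clock: 9.95
position: [0.48, -0.2061, 0.0458]
tool_rot: [3.141, -0.001, 0.549]
force: [1.3, 0.2, 0.1]
grip_width: -0.0001
finger_force: 0.0
```

```bash
cat >> h.py <<'E'
def lev():
    yb=np.radians(89.3-110); P=np.array([.5197,-.1575]); s=bot.observe(); psi=s["tool_rot"][2]; u=-np.array([np.cos(psi),np.sin(psi)]); n=np.array([-u[1],u[0]]); d=s["position"][:2]-P
    print(s["clock"],s["position"].round(4),"yaw",np.degrees(psi).round(1),"u %.4f n %.4f"%(d@u,d@n),s["force"].round(1),s["moment"].round(2))
    for c in("scene","side"):
        f=grab(c); b=blob(f,*BLU,tuple(int(v) for v in proj(f,[.45,-.165,.061])),55)
        if b: k=ray(f,b[0],.061)[:2]-P; print(c,b[1],"lever",(np.degrees(np.arctan2(k[1],k[0]))%360).round(1),np.linalg.norm(k).round(4))
E
python3 -c "from h import *; lev()"
```

```text
9.95 [ 0.48   -0.2061  0.0458] yaw 31.5 u 0.0593 n 0.0207 [1.3 0.2 0.1] [ 0.02 -0.04  0.04]
scene 29 lever 211.5 0.0969
side 104 lever 211.7 0.0957
```

Request:
servo_tool(plan=[[0,-0.1,-0.3,0,0,0,2.5],[0,-0.15,-0.55,0,0,0,5],[0,-0.2,-0.8,0,0,0,7.5],[0,-0.3,-1.1,0,0,0,10],[0,-0.3,-1.35,0,0,0,12.5],[0,-0.35,-1.6,0,0,0,15],[0,-0.35,-1.9,0,0,0,17.5],[0,-0.35,-2.2,0,0,0,20],[0,-0.35,-2.7,0,0,0,25],[0,-0.25,-3.2,0,0,0,30]])

```text
clock: 11.05
position: [0.4608, -0.1811, 0.0452]
tool_rot: [3.141, 0.0, 0.021]
force: [-2.1, -2.7, 0.3]
grip_width: 0.0002
finger_force: 1.4
```

```bash
python3 -c "from h import *; lev()"
```

```text
11.05 [ 0.4608 -0.1811  0.0452] yaw 1.2 u 0.0594 n 0.0223 [-2.1 -2.7  0.3] [-0.66  0.36  0.04]
scene 37 lever 186.6 0.0975
side 98 lever 185.5 0.0966
```

Request:
servo_tool(plan=[[0,-0.1,-0.3,0,0,0,2.5],[0,-0.15,-0.55,0,0,0,5],[0,-0.2,-0.8,0,0,0,7.5],[0,-0.3,-1.1,0,0,0,10],[0,-0.3,-1.35,0,0,0,12.5],[0,-0.35,-1.6,0,0,0,15],[0,-0.35,-1.9,0,0,0,17.5],[0,-0.35,-2.1,0,0,0,19],[0,-0.35,-2.1,0,0,0,19]])

```text
clock: 12.05
position: [0.457, -0.1595, 0.0451]
tool_rot: [3.142, 0.0, -0.305]
force: [-1.2, -0.4, -1.5]
grip_width: -0.0002
finger_force: 0.6
```

```bash
python3 -c "from h import *; lev(); knobs()"
```

```text
12.05 [ 0.457  -0.1595  0.0451] yaw -17.4 u 0.0592 n 0.0207 [-1.2 -0.4 -1.5] [-0.2   0.33  0.  ]
scene 43 lever 165.6 0.0972
side 82 lever 166.3 0.098
side red [293.7 204.3] 50 [0.5568 0.158  0.061 ] 89.37
scene red [290.8 290.8] 68 [0.5565 0.1522 0.061 ] 89.47
```

Request:
servo_tool(plan=[[0,-0.05,-0.1,0,0,0,1],[0,-0.05,-0.2,0,0,0,2],[0,-0.1,-0.3,0,0,0,3],[0,-0.1,-0.4,0,0,0,3],[0,-0.1,-0.4,0,0,0,3]])

```text
clock: 12.75
position: [0.4574, -0.1553, 0.0452]
tool_rot: [-3.142, 0.0, -0.358]
force: [-0.6, -1.3, 0.0]
grip_width: 0.0002
finger_force: 0.8
```

```bash
python3 -c "from h import *; lev()"
```

```text
12.75 [ 0.4574 -0.1553  0.0452] yaw -20.5 u 0.0592 n 0.0197 [-0.6 -1.3  0. ] [-0.3   0.17  0.06]
scene 43 lever 162.1 0.0963
side 68 lever 163.7 0.098
```

Not at the stop yet, so small increments until the force rises.

Request:
servo_tool(plan=[[0,0,-0.1,0,0,0,0],[0,0,-0.2,0,0,0,0],[0,0,-0.2,0,0,0,0]])

```text
clock: 13.15
position: [0.4579, -0.1535, 0.0451]
tool_rot: [3.142, 0.0, -0.358]
force: [-2.2, -1.2, 0.6]
grip_width: 0.0003
finger_force: 0.9
```

Request:
servo_tool(plan=[[0,0,-0.1,0,0,0,0],[0,0,-0.15,0,0,0,0],[0,0,-0.15,0,0,0,0]])

```text
clock: 13.45
position: [0.4585, -0.1521, 0.0451]
tool_rot: [3.142, 0.0, -0.358]
force: [-2.6, -2.1, -0.6]
grip_width: 0.0002
finger_force: 1.2
```

```bash
python3 -c "from h import *; lev()"
```

```text
13.45 [ 0.4585 -0.1521  0.0451] yaw -20.5 u 0.0592 n 0.0164 [-2.6 -2.1 -0.6] [-0.4   0.51  0.02]
scene 44 lever 158.5 0.0972
side 65 lever 160.7 0.0981
```

Request:
servo_tool(plan=[[0,0,-0.1,0,0,0,0],[0,0,-0.1,0,0,0,0]])

```text
clock: 13.75
position: [0.4586, -0.1519, 0.0452]
tool_rot: [3.141, 0.0, -0.359]
force: [-4.2, -6.1, -0.4]
grip_width: -0.0001
finger_force: 3.6
```

Request:
servo_tool(plan=[[0,0,-0.1,0,0,0,0],[0,0,-0.1,0,0,0,0]])

```text
clock: 13.95
position: [0.4587, -0.1517, 0.0452]
tool_rot: [3.14, 0.0, -0.36]
force: [-5.2, -11.2, 0.8]
grip_width: 0.0004
finger_force: 6.3
```

```bash
python3 -c "from h import *; lev()"
```

```text
13.95 [ 0.4587 -0.1517  0.0452] yaw -20.6 u 0.0592 n 0.0161 [ -5.2 -11.2   0.8] [-2.27  1.16 -0.  ]
scene 44 lever 158.5 0.0972
side 63 lever 160.8 0.0981
```

Force rose to 12 N with no further motion, so the lever is on its stop. Back off and rise.

Request:
servo_tool(plan=[[0,0,1,0,0,0,0],[0,0,2.5,0,0,0,0],[0,0,3,0,0,0,0],[0,0,3,-4,0,0,0],[0,0,3,-9,0,0,0],[0,0,3,-14,0,0,0],[0,0,3,-18,0,0,0],[0,0,3,-18,0,0,0],[0,0,3,-18,0,0,0]])

```text
clock: 14.95
position: [0.4493, -0.1782, 0.2259]
tool_rot: [-3.141, -0.002, -0.358]
force: [-0.5, -0.8, -1.4]
grip_width: 0.0002
finger_force: 0.0
```

```bash
python3 - <<'E'
from h import *
lev(); knobs()
f=grab("side"); g=grab("scene")
a=cv2.resize(f["frame"][160:320,220:380],(400,400),interpolation=2); b=cv2.resize(g["frame"][200:360,250:410],(400,400),interpolation=2)
cv2.imwrite("pics/end.png",np.hstack([a,b]))
E
```

```text
14.95 [ 0.4493 -0.1782  0.2259] yaw -20.5 u 0.0587 n 0.0440 [-0.5 -0.8 -1.4] [ 0.01 -0.02 -0.06]
scene 43 lever 158.8 0.0967
side 91 lever 158.4 0.0972
side red [293.7 204.3] 50 [0.5568 0.158  0.061 ] 89.37
scene red [290.9 290.8] 68 [0.5564 0.1523 0.061 ] 89.52
```

View pics/end.png

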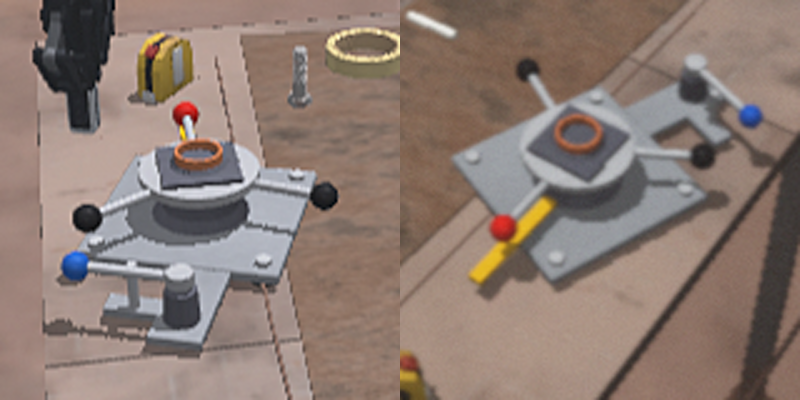

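The picture shows the red knob over the bar line (left half (186,113), right half (503,228)) and the lever against its stop pin, with the gripper clear and the tape and bolt unmoved.

```bash
python3 -c "from workcell import bot; print(bot.job_done())"
```

```text
the job is handed in; nothing more can be done
None
```

The turntable is indexed, with the red knob within about 0.3° of the yellow bar by camera. The brake lever was then pushed onto its stop (12 N with no further motion), and the job was handed in at about 15 s with the robot touching nothing.

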